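# Set a brass pin under the dial gauge

### The job

Take the brass pin out of the blue tray and lay it, without dropping it, in the V-groove of the checking jig, in front of the dial gauge, and let go of it. Then push it gently along the groove by its rear end, under the gauge's sprung tip, until it sits firmly against the stop screw's button, and take the gripper clear without drawing the pin back. Do not bang or lean on the stop, and leave everything else on the bench where it is.

Things in the scene. Friction and masses are not known exactly. Their poses are not given: they have to be found in the camera images.
- brass_pin: The brass pin: a plain solid cylinder, 30 mm diameter, 100 mm long, 0.4 to 0.6 kg, both ends alike. Origin at its middle, on its axis; its own y axis runs along its length. It starts in one of the three cradles of the blue tray.
- tray: Fixed blue tray, 205 x 130 mm, floor 10 mm thick, with three cradles 66 mm apart along its x axis for pins lying along its y axis. Origin under its centre. A pin in a cradle has its axis 29 mm above the bench, on two ribs (tops 16 mm above the bench, within 11 mm of the pin's middle line); beside the pin, fingers have free room down to the tray's floor, 36 mm to the next pin.
- jig: Fixed checking jig: grey base plate 110 x 250 x 12 mm, on it a steel V-block 60 mm wide with a 90 degree V-groove along the jig's y axis, from y = -120 mm (open end) to the stop plate at y = +90 mm. Origin under the base plate's centre. A pin lying in the groove has its axis 55 mm above the bench, over x = 0; the V-block's flat top is 47 mm above the bench: fingers around a lying pin must stay above it.
- gauge_tip (a point): Point on the groove's centre line, 55 mm above the bench, under the dial gauge's sprung ball tip, 49 mm before the stop plate. A bridge spans the groove within 8 mm of it (underside 91 mm above the bench), with the dial on top (171 mm). The tip hangs 1.2 mm lower than a lying pin's top and is lifted by a pin pushed on: total push about 2 to 4 N before it, 5 to 9 N as it rides up, then 3 to 8 N.
- end_stop: Fixed end stop: steel plate, carrying a stop screw with a domed steel button, 20 mm diameter, on the centre line. The button, which does not yield, stands 6 to 24 mm out of the plate's face, set differently each time: find it by feel. Origin on the plate's face, on the centre line, 55 mm above the bench; y along the groove, towards the stop. It may take 12 N at most: come on at 10 mm/s or less.
- groove_rear (a point): Point on the same centre line at the groove's open end, 210 mm before the stop plate, 55 mm above the bench. A pin lies well in front of the gauge when its middle is 50 to 85 mm further along from this point.
- steel_pin: Bystander: steel pin of the same size in the tray. Origin at its middle; y along its length.
- black_pin: Bystander: black pin of the same size in the tray. Origin at its middle; y along its length.
- caliper: Bystander: digital caliper lying on the bench, 200 mm long, 14 mm high. Origin under its beam's middle, y along the beam.
- carton: Bystander: small cardboard carton, 110 x 150 x 70 mm. Origin under its centre.
- tape_roll: Bystander: roll of brown tape lying flat, 90 mm diameter, 48 mm high. Origin under its centre.
- marker: Bystander: red marker pen lying on the bench, 14 mm thick, about 120 mm long, along its x axis.
- scanner: Bystander: grey hand scanner, about 130 mm long, 44 mm high.
- mug: Bystander: white mug, 80 mm diameter, 95 mm high. Origin under its centre.
Mind the look-alikes: they are no part of the job. There is more than one size of the brass_pin; the one meant has the size given above.

How it is judged:
By the outcome, as a careful person would: the job done as asked, in the order asked, and still so for the second after the job is handed in, with the robot touching nothing.
It also fails if it takes over 64 s, if anything falls off the work surface, if the arm or the gripper's body presses on something with over 40 N, if the wrist force passes 120 N, or if a joint passes its speed limit or range.

### The arm

A 6-joint arm with a two-finger parallel gripper is mounted at the origin on the work surface. World frame = base frame: x ahead of the robot, y to its left, z up, the work surface at z = 0. Lengths are in m, angles in rad, forces in N, time in s.
With the tool pointing down it reaches from about 0.15 to 0.775 m from the base axis. Payload 6.1 kg.
Tool frame: the origin (TCP) lies between the finger pads; the fingertips stand 22 mm ahead of it and the grasp point (between the pads) lies 3 mm ahead of it; x points along the fingers, y is the direction in which the jaws open and shut, and the axes are right-handed (so a half turn about x gives the same grasp; the last joint's range is limited). The gripper opens to 85 mm and grips with 20 to 120 N. Pads are 22 mm wide; open, the fingers measure 114 mm over their backs; the gripper's body (76 mm by 85 mm) begins 54 mm behind the grasp point. The pads swing forward as they close: fully open they stand 13 mm farther back than shut.
Start: joints at [1.238, 0.126, -0.04, 1.405, 0, 1.571], TCP at [0.172, 0.496, 0.233] pointing down, gripper open.
Joint ranges: [-2.72, 2.72], [-0.95, 1.95], [-1.27, 1.35], [-1.78, 2.02], [-1.46, 1.47], [-3.14, 3.14]. Speed limits (rad/s): [2.39, 2.39, 3.01, 3.14, 3.14, 3.14].

### API

Orientations are given as a rotation vector (axis times angle).
In Python, from bench import arm, optics, finish_job gives the robot as it stands.
- The arm moves only by the shell command python3 -m pendant 'ROWS'. ROWS is text: rows parted by semicolons, each of 5 numbers parted by spaces: the shift along the tool's x, y, z in m, then the turn about the tool's x in rad, then the finger opening in m, from 0 to 0.0854. In form: tx ty tz yaw gripper; .... A call has 1 to 20 rows; each row is the pose to reach, as a shift and turn from the pose commanded when the call began, along the tool's axes at that moment; what a row does not reach only later rows make up. A row lasts 1/8 s, in which the tool goes at most 62.5 mm and 10.7 degrees, less where a joint would pass 70% of its speed; a pose out of reach is approached as far as the arm can. A call with a gripper value outside its range is refused whole. The fingers move at their own pace and stop on an object; the grip force is fixed at half the most. Time passes only in rows, so rows that repeat a pose let the fingers close. It gives the time, the measured TCP pose, the force and the opening at its end, in the units of the state.
- arm.read_state(): the state, without advancing time (a new reading comes with each control period).
- optics.get_image(name): name is "scene" or "top" or "wrist"; returns the picture (400x640x3 uint8, red, green, blue); there is no depth.
- optics.get_calibration(name): a dict with "intrinsics" (3x3 intrinsics, pixels), "extrinsics" (4x4, takes a point from camera to world coordinates). Camera axes: x right, y down, z forward; pixel columns grow to the right and rows downward; lengths in m; the calibration is good to about 2 mm. A picture is of the moment at which its call begins: read the wrist's pose just before it. get_calibration takes no time and is no camera call; for the wrist camera it gives the pose at the moment of the call.
- finish_job(): hands the job in, once; it reports no verdict.
The state is a dict: "clock": time; "joint_positions": joint angles; "qd": joint speeds; "tau": joint torques, N m; "eef_pos": TCP position; "ee_rot": TCP orientation; "contact_force": force on the tool from outside, world axes, zero at the start; "torque": the same for the moment, N m; "grip_width": finger opening in m.
Only numpy, scipy, OpenCV 4.12 (cv2) and the standard library are available. Lean on these libraries where they do the work, as an engineer would, in place of code of your own. Each camera call takes 0.05 s, during which the arm holds its last target.

## Working session

There is one attempt and no reset: what is moved stays moved. The work goes in short steps, Python scripts to look and compute and a shell command to move; the robot and the scene stay as the last step left them, time stands still between calls to the robot, and variables do not carry over. Pictures are saved under pics/ and viewed, and the job is handed in when it is done.

```bash
mkdir -p pics; ls
python3 - <<'E'
from bench import arm, optics
import cv2, numpy as np
print(arm.read_state())
for n in ("scene","top","wrist"):
    im=optics.get_image(n); cv2.imwrite(f"pics/{n}0.png",im[:,:,::-1])
    c=optics.get_calibration(n); print(n,np.round(c["intrinsics"],1).tolist(),np.round(c["extrinsics"],4).tolist())
E
```

```text
pics
{'clock': 0.0, 'joint_positions': array([ 1.23802741e+00,  1.26357354e-01, -4.06116125e-02,  1.40544125e+00,
        1.28887656e-05,  1.57080619e+00]), 'qd': array([-6.65396024e-04,  4.64267907e-04, -7.57664230e-04,  9.92271973e-05,
       -2.09105531e-03,  1.68660621e-03]), 'tau': array([-2.48137578e-03, -4.35909104e+01,  3.52927887e+01,  1.72577816e-02,
       -9.62996091e-05,  4.07269695e-06]), 'eef_pos': array([0.17135414, 0.49579699, 0.23243873]), 'ee_rot': array([ 0.25990261,  1.55525509, -0.2624089 ]), 'contact_force': array([-0.78348878, -1.00995512,  0.30210136]), 'torque': array([ 0.00976038, -0.00673756, -0.03843043]), 'grip_width': 0.0850977273682431}
scene [[366.3, 0.0, 319.0], [0.0, 366.3, 199.5], [0.0, 0.0, 1.0]] [[-0.6168, 0.6173, -0.4883, 1.1224], [0.7871, 0.4883, -0.3769, 0.3854], [0.0058, -0.6168, -0.7871, 0.9392], [0.0, 0.0, 0.0, 1.0]]
top [[513.1, 0.0, 319.8], [0.0, 513.1, 199.8], [0.0, 0.0, 1.0]] [[0.0073, -0.9862, 0.1651, 0.3584], [-0.9999, -0.0052, 0.0128, -0.058], [-0.0117, -0.1652, -0.9862, 1.2434], [0.0, 0.0, 0.0, 1.0]]
wrist [[280.5, 0.0, 319.5], [0.0, 280.5, 203.8], [0.0, 0.0, 1.0]] [[0.3277, 0.9025, 0.2794, 0.1], [0.9448, -0.3126, -0.0986, 0.5208], [-0.0017, 0.2962, -0.9551, 0.3726], [0.0, 0.0, 0.0, 1.0]]
```

View pics/scene0.png

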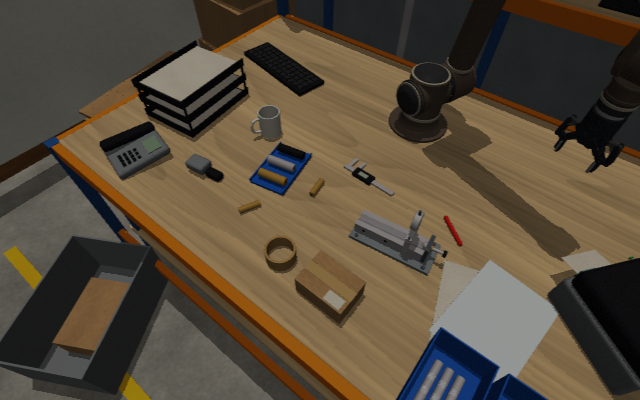

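View pics/top0.png

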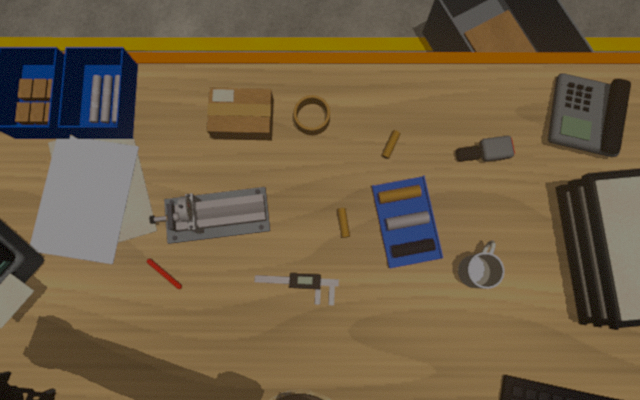

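View pics/wrist0.png

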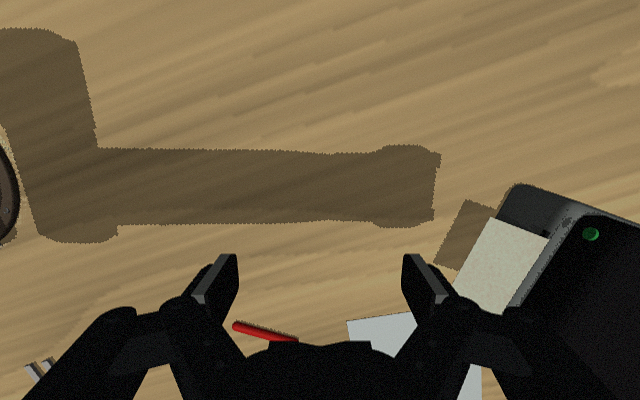

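The top view shows three brass-coloured cylinders: A at (391,144) and B at (344,222), both loose on the bench, and C at (400,194) in the upper tray cradle. C should be the pin meant. I'll check sizes and take one enlarged crop.

```bash
cat > h.py <<'E'
from bench import arm, optics
import cv2, numpy as np
from scipy.spatial.transform import Rotation as R
def ray(c,uv):
    K=np.array(c["intrinsics"]);T=np.array(c["extrinsics"])
    d=T[:3,:3]@np.linalg.solve(K,[uv[0],uv[1],1.]);return T[:3,3],d/np.linalg.norm(d)
def plane(c,uv,z):
    o,d=ray(c,uv);return o+d*(z-o[2])/d[2]
def tri(obs):
    A=np.zeros((3,3));b=np.zeros(3);P=[]
    for c,uv in obs:
        o,d=ray(c,uv);M=np.eye(3)-np.outer(d,d);A+=M;b+=M@o;P.append((o,d,M))
    x=np.linalg.solve(A,b);return x,[np.linalg.norm(M@(x-o)) for o,d,M in P]
def proj(c,X):
    T=np.linalg.inv(np.array(c["extrinsics"]));p=T[:3,:3]@np.asarray(X)+T[:3,3];q=np.array(c["intrinsics"])@p;return q[:2]/q[2]
def tool():
    s=arm.read_state();return s["eef_pos"],R.from_rotvec(s["ee_rot"]).as_matrix()
E
python3 - <<'E'
from h import *
im=cv2.imread("pics/top0.png");c=optics.get_calibration("top")
hsv=cv2.cvtColor(im,cv2.COLOR_BGR2HSV)
cv2.imwrite("pics/crop_top.png",cv2.resize(im[110:290,140:460],(800,450),interpolation=cv2.INTER_CUBIC))
for n,(u,v) in dict(A=(391,144),B=(344,222),C=(400,194)).items(): print(n,hsv[v-1:v+2,u-1:u+2].reshape(-1,3).mean(0))
print('wood',hsv[170,340],hsv[150,420])
# tray blue
m=cv2.inRange(hsv,(100,120,60),(125,255,255)); m[:150]=0
cs=max(cv2.findContours(m,cv2.RETR_EXTERNAL,cv2.CHAIN_APPROX_NONE)[0],key=cv2.contourArea)
r=cv2.minAreaRect(cs);b=cv2.boxPoints(r);print("tray",r,[plane(c,p,.01).round(3).tolist() for p in b], plane(c,r[0],.01).round(3))
for n,e in dict(A=[(396,131),(385,157)],B=[(341,208),(347,236)],C=[(379,196),(421,192)]).items():
    p=[plane(c,q,.03) for q in e];print(n,np.round(p,3).tolist(),np.linalg.norm(p[0]-p[1]))
E
```

```text
A [ 19.33333333 187.88888889 125.11111111]
B [ 19.22222222 186.11111111 128.33333333]
C [ 18.55555556 177.55555556 130.88888889]
wood [ 17 117 140] [ 17 116 138]
tray ((406.8558654785156, 221.6063232421875), (83.71314239501953, 53.476806640625), 78.02386474609375) [[0.599, -0.169, 0.01], [0.628, -0.298, 0.01], [0.428, -0.334, 0.01], [0.401, -0.209, 0.01]] [ 0.513 -0.253  0.01 ]
A [[0.733, -0.228, 0.03], [0.668, -0.2, 0.03]] 0.0712363196224334
B [[0.542, -0.093, 0.03], [0.475, -0.107, 0.03]] 0.0684856969364392
C [[0.572, -0.184, 0.03], [0.582, -0.285, 0.03]] 0.10124706011933203
```

View pics/crop_top.png

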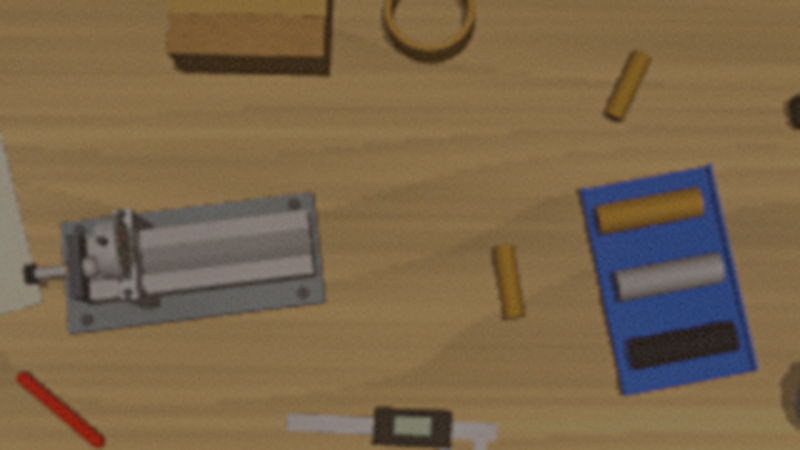

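C (400,194) is the pin meant. It is about 101 mm long and lies in the tray, while A (391,144) and B (344,222) are about 70 mm long and lie loose on the bench. Next I'll work out the first move and check where the fingertips are.

Run:
```python
from h import *
p,Rm=tool();print(p,Rm.round(3).tolist())
c=optics.get_calibration("wrist");T=np.array(c["extrinsics"])
print("cam in tool",(Rm.T@(T[:3,3]-p)).round(4),(Rm.T@T[:3,2]).round(3))
ct=optics.get_calibration("top")
# jig v-block corners from top image (px), z=.047
s=2.5
for q in [(313,228),(313,276),(140,232),(145,292),(310,252)]:
    u=(140+q[0]/s,110+q[1]/s);print(u,plane(ct,u,.047).round(3))
for q in [(313,193),(325,300),(62,223),(70,332)]:
    u=(140+q[0]/s,110+q[1]/s);print('base',u,plane(ct,u,.012).round(3))
# fingertip
for u in [(238,256),(403,256)]:
    o,d=ray(c,u);o=Rm.T@(o-p);d=Rm.T@d
    for sgn in (1,-1):
        t=(sgn*.0425-o[1])/d[1]
        if t>0: print("tip",u,(o+t*d).round(4))
```

```text
[0.17141822 0.49590636 0.23261133] [[-0.0, 0.327, 0.945], [-0.001, 0.945, -0.327], [-1.0, -0.001, -0.0]]
cam in tool [-0.14   -0.     -0.0757] [ 0.955 -0.001  0.296]
(265.2, 201.2) [0.555 0.087 0.047]
(265.2, 220.4) [0.509 0.086 0.047]
(196.0, 202.8) [0.55  0.251 0.047]
(198.0, 226.8) [0.493 0.243 0.047]
(264.0, 210.8) [0.532 0.089 0.047]
base (265.2, 187.2) [0.595 0.092 0.012]
base (270.0, 230.0) [0.49  0.078 0.012]
base (164.8, 199.2) [0.564 0.337 0.012]
base (168.0, 242.8) [0.458 0.323 0.012]
tip (238, 256) [-0.0089 -0.0425 -0.0066]
tip (403, 256) [-0.0111  0.0425 -0.0077]
```

```bash
python3 -m pendant '0 -0.035 0.039 -0.13 0.05; 0 -0.07 0.078 -0.26 0.05; 0 -0.104 0.117 -0.39 0.05; 0 -0.139 0.155 -0.52 0.05; 0 -0.174 0.194 -0.65 0.05; 0 -0.209 0.233 -0.77 0.05; 0 -0.244 0.272 -0.90 0.05; 0 -0.278 0.311 -1.03 0.05; 0 -0.313 0.35 -1.16 0.05; 0 -0.348 0.389 -1.29 0.05; 0 -0.383 0.428 -1.42 0.05; 0 -0.418 0.466 -1.55 0.05; 0.01 -0.453 0.505 -1.68 0.05; 0.02 -0.487 0.544 -1.81 0.05; 0.03 -0.522 0.583 -1.93 0.05; 0.03 -0.557 0.622 -2.06 0.05; 0.03 -0.557 0.622 -2.06 0.05; 0.03 -0.557 0.622 -2.06 0.05; 0.03 -0.557 0.622 -2.06 0.05'
python3 - <<'E'
from h import *
p,Rm=tool();print(p,Rm.round(3).tolist(),arm.read_state()["joint_positions"].round(2))
c=optics.get_calibration("wrist");cv2.imwrite("pics/w1.png",optics.get_image("wrist")[:,:,::-1])
import pickle;pickle.dump((c,p,Rm),open("w1.pkl","wb"))
E
```

```text
clock: 2.52
eef_pos: [0.577, -0.2324, 0.2036]
ee_rot: [-1.324, 1.131, 1.324]
contact_force: [-0.5, -0.1, 0.6]
grip_width: 0.05
[ 0.57702025 -0.2324018   0.20359873] [[0.0, -0.988, -0.156], [0.0, -0.156, 0.988], [-1.0, -0.0, 0.0]] [-0.38  0.31  0.13  1.39  0.   -2.11]
```

View pics/w1.png

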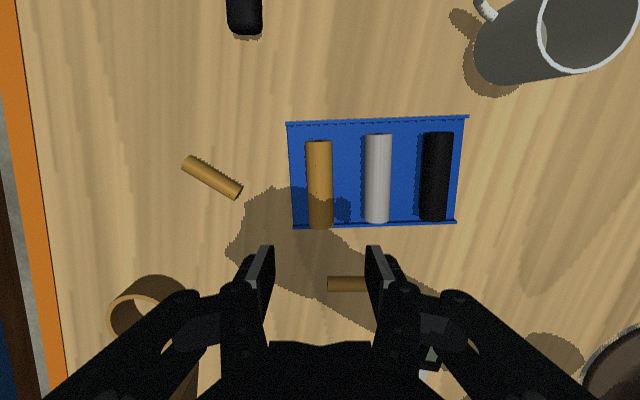

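The wrist view shows the brass pin in its tray cradle, from (319,140) to (320,229), with the steel pin to its right at (377,178). I'll measure it.

```bash
cat >> h.py <<'E'
def brass(im,roi,lo=(14,120,40),hi=(24,255,255)):
    hsv=cv2.cvtColor(im,cv2.COLOR_BGR2HSV);m=cv2.inRange(hsv,lo,hi)
    k=np.zeros_like(m);x0,y0,x1,y1=roi;k[y0:y1,x0:x1]=m[y0:y1,x0:x1]
    k=cv2.morphologyEx(k,cv2.MORPH_CLOSE,np.ones((5,5)))
    return max(cv2.findContours(k,cv2.RETR_EXTERNAL,cv2.CHAIN_APPROX_NONE)[0],key=cv2.contourArea),k
E
python3 - <<'E'
from h import *;import pickle
c,p,Rm=pickle.load(open("w1.pkl","rb"))
im=cv2.imread("pics/w1.png")
ct,m=brass(im,(295,128,345,240))
r=cv2.minAreaRect(ct);print(r,cv2.boxPoints(r).round(1).tolist())
pts=ct[:,0,:]
for v in range(140,231,10):
    row=pts[pts[:,1]==v]
    if len(row): 
        l,rr=row[:,0].min(),row[:,0].max()
        print(v,l,rr,plane(c,((l+rr)/2,v),.029).round(4), np.linalg.norm(plane(c,(l,v),.029)-plane(c,(rr+1,v),.029)).round(4))
cv2.imwrite("pics/w1c.png",cv2.resize(im[110:320,210:450],(720,630)[:2],interpolation=cv2.INTER_CUBIC)[:600])
# triangulate center with top
c2=optics.get_calibration("top");im2=cv2.imread("pics/top0.png")
ct2,_=brass(im2,(374,182,426,206),(14,130,40));r2=cv2.minAreaRect(ct2);print("top",r2)
E
```

```text
((319.2100830078125, 184.93304443359375), (88.44425201416016, 26.1698055267334), 88.26429748535156) [[304.79998779296875, 141.10000610351562], [330.8999938964844, 140.3000030517578], [333.6000061035156, 228.6999969482422], [307.5, 229.5]]
150 306 331 [ 0.5844 -0.2723  0.029 ] 0.0288
160 306 331 [ 0.5827 -0.2614  0.029 ] 0.0291
170 307 331 [ 0.5804 -0.2503  0.029 ] 0.0283
180 307 332 [ 0.578 -0.239  0.029] 0.0298
190 308 332 [ 0.5756 -0.2274  0.029 ] 0.0289
200 308 332 [ 0.5738 -0.2155  0.029 ] 0.0292
210 309 332 [ 0.5712 -0.2034  0.029 ] 0.0284
220 309 333 [ 0.5687 -0.191   0.029 ] 0.0299
top ((399.5657043457031, 193.84461975097656), (10.384720802307129, 41.585662841796875), 79.2156982421875)
```

View pics/w1c.png

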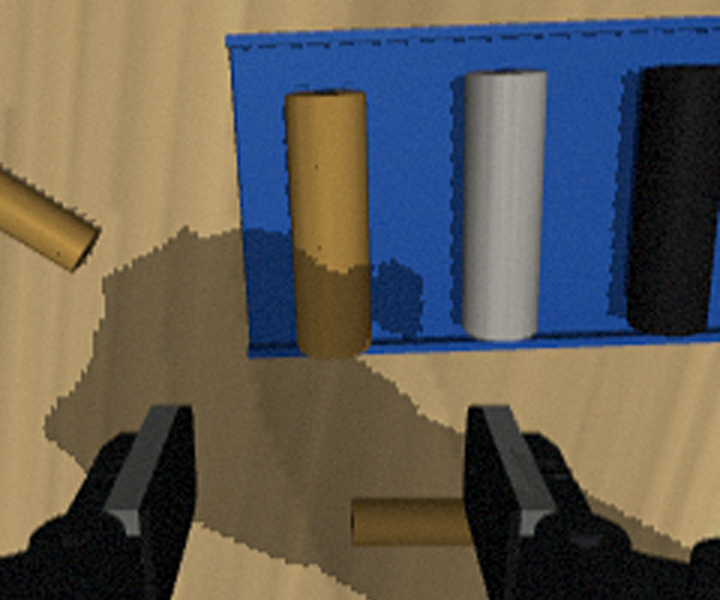

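```bash
python3 - <<'E'
from h import *;import pickle
c,p,Rm=pickle.load(open("w1.pkl","rb"));c2=optics.get_calibration("top");c3=optics.get_calibration("scene")
for v in (183,184,185,186): print(tri([(c,(319.5,v)),(c2,(399.6,193.8))]))
im3=cv2.imread("pics/scene0.png");ct,_=brass(im3,(256,168,289,188),(12,130,40));r=cv2.minAreaRect(ct);print("scene",r)
for v in (184,186): print(tri([(c,(319.5,v)),(c3,r[0])]))
E
python3 -m pendant '0.03 0 -0.002 -0.033 0.05; 0.06 0 -0.002 -0.033 0.05; 0.09 0 -0.002 -0.033 0.05; 0.115 0 -0.002 -0.033 0.05; 0.128 0 -0.002 -0.033 0.05; 0.128 0 -0.002 -0.033 0.05; 0.128 0 -0.002 -0.033 0.05'
python3 - <<'E'
from h import *
p,Rm=tool();print(p,Rm.round(3).tolist(),arm.read_state()["joint_positions"].round(2))
c=optics.get_calibration("wrist");im=optics.get_image("wrist")[:,:,::-1].copy()
cv2.imwrite("pics/w2.png",im);cv2.imwrite("pics/w2c.png",cv2.resize(im[100:320,190:450],(780,660),interpolation=cv2.INTER_CUBIC)[:600])
import pickle;pickle.dump((c,p,Rm),open("w2.pkl","wb"))
E
```

```text
(array([ 0.5776889 , -0.23437787,  0.02503442]), [np.float64(0.0003957744089132623), np.float64(0.00039577440891366676)])
(array([ 0.57741546, -0.23390407,  0.0275867 ]), [np.float64(0.00018259226132368513), np.float64(0.0001825922613236051)])
(array([ 0.57714542, -0.23343717,  0.03010945]), [np.float64(2.7624513464414682e-05), np.float64(2.7624513464321346e-05)])
(array([ 0.57687875, -0.23297705,  0.03260303]), [np.float64(0.00023493131357580298), np.float64(0.0002349313135754668)])
scene ((271.680419921875, 176.0309295654297), (29.867055892944336, 8.328313827514648), 21.037511825561523)
(array([ 0.57743309, -0.23448801,  0.02939325]), [np.float64(0.00012727740252582864), np.float64(0.00012727740252569796)])
(array([ 0.57777352, -0.23299128,  0.0311401 ]), [np.float64(0.0008801737380858039), np.float64(0.0008801737380857989)])
clock: 3.45
eef_pos: [0.5784, -0.2355, 0.0766]
ee_rot: [-1.349, 1.113, 1.346]
contact_force: [0.4, -0.4, -0.2]
grip_width: 0.05
[ 0.57837404 -0.23546801  0.07656018] [[0.002, -0.982, -0.189], [-0.001, -0.189, 0.982], [-1.0, -0.002, -0.001]] [-0.39  0.35 -0.1   1.12  0.   -2.15]
```

View pics/w2c.png

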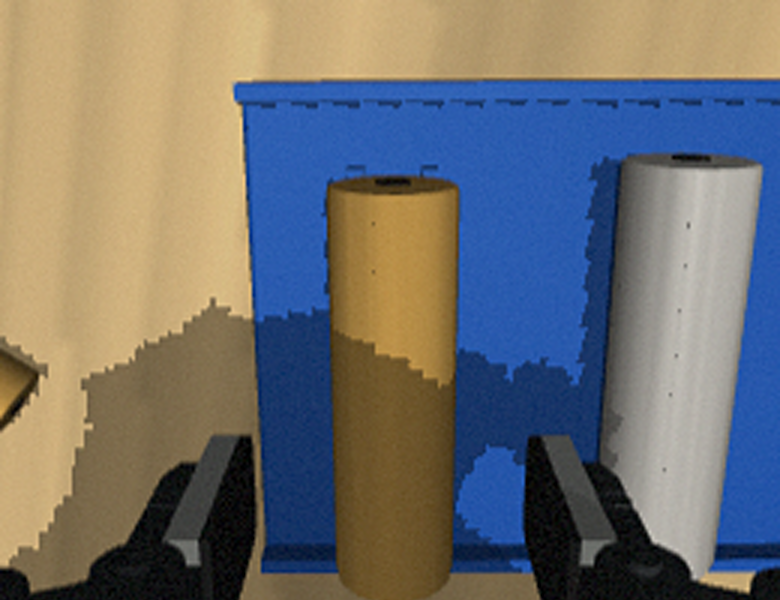

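```bash
python3 -m pendant '0.012 0.001 0 0 0.05; 0.022 0.001 0 0 0.05; 0.03 0.001 0 0 0.05; 0.03 0.001 0 0 0.05; 0.03 0.001 0 0 0.05'
python3 - <<'E'
from h import *
p,Rm=tool();print(p,arm.read_state()["contact_force"])
c=optics.get_calibration("wrist");im=optics.get_image("wrist")[:,:,::-1].copy()
cv2.imwrite("pics/w3.png",im);cv2.imwrite("pics/w3c.png",cv2.resize(im[100:320,190:450],(780,660),interpolation=cv2.INTER_CUBIC)[:600])
E
```

```text
clock: 4.12
eef_pos: [0.5768, -0.2357, 0.0452]
ee_rot: [-1.347, 1.114, 1.347]
contact_force: [-0.3, -0.6, 0.8]
grip_width: 0.0499
[ 0.57683477 -0.23566491  0.0452455 ] [-0.25591792 -0.63252794  0.75224851]
```

View pics/w3c.png

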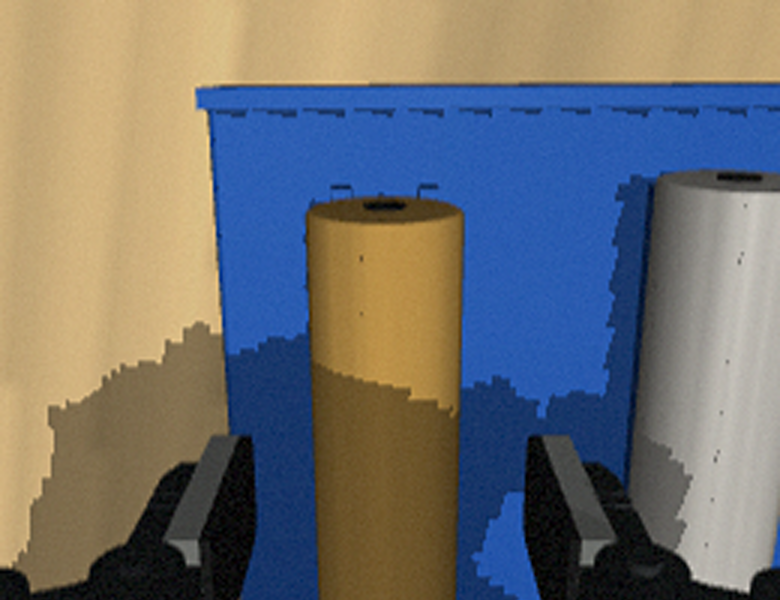

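```bash
python3 -m pendant '0.003 0 0 0 0.05; 0.006 0 0 0 0.05; 0.009 0 0 0 0.05; 0.009 0 0 0 0.05'
python3 - <<'E'
from h import *
p,Rm=tool();print(p,arm.read_state()["contact_force"])
c=optics.get_calibration("wrist");im=optics.get_image("wrist")[:,:,::-1].copy()
cv2.imwrite("pics/w4.png",im);cv2.imwrite("pics/w4c.png",cv2.resize(im[100:320,190:450],(780,660),interpolation=cv2.INTER_CUBIC)[:600])
E
```

```text
clock: 4.68
eef_pos: [0.5765, -0.2355, 0.0358]
ee_rot: [-1.347, 1.114, 1.348]
contact_force: [0.0, 0.0, -0.3]
grip_width: 0.0505
[ 0.57649191 -0.23554661  0.0357767 ] [ 0.03061484  0.03502124 -0.2856705 ]
```

View pics/w4c.png

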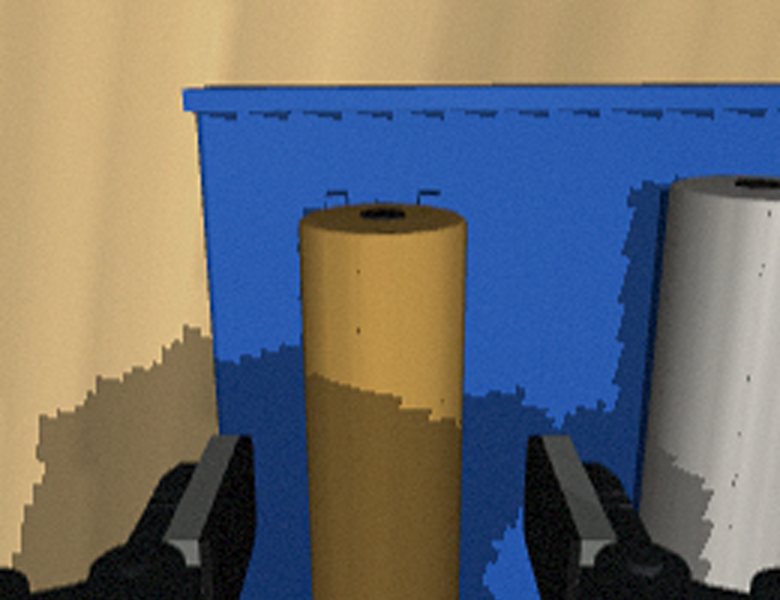

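```bash
python3 -m pendant '0.0015 0 0 0 0.05; 0.003 0 0 0 0.05; 0.0045 0 0 0 0.05; 0.0045 0 0 0 0.05'; python3 -m pendant '0.0015 0 0 0 0.05; 0.003 0 0 0 0.05; 0.003 0 0 0 0.05'
```

```text
clock: 5.22
eef_pos: [0.5766, -0.2356, 0.0315]
ee_rot: [-1.347, 1.114, 1.348]
contact_force: [-0.2, 0.1, 0.0]
grip_width: 0.05
clock: 5.6
eef_pos: [0.5766, -0.2356, 0.0285]
ee_rot: [-1.347, 1.114, 1.348]
contact_force: [0.6, -0.1, 0.5]
grip_width: 0.05
```

Run:
```python
from h import *
p,Rm=tool();print(p)
c=optics.get_calibration("wrist");im=optics.get_image("wrist")[:,:,::-1].copy()
cv2.imwrite("pics/w5.png",im);cv2.imwrite("pics/w5c.png",cv2.resize(im[200:330,240:410],(782,598),interpolation=cv2.INTER_CUBIC))
# predicted pixels of pad tip corners (y=+-25, z=+-11) for several tip x
for x in (-.001,.005,.013,.022):
    print(x,[proj(c,p+Rm@np.array([x,y,z])).round(0).tolist() for y in(-.025,.025) for z in(-.011,.011)])
```

```text
[ 0.5766227  -0.2355839   0.02848545]
-0.001 [[274.0, 242.0], [275.0, 278.0], [366.0, 242.0], [364.0, 277.0]]
0.005 [[275.0, 237.0], [277.0, 272.0], [364.0, 237.0], [362.0, 272.0]]
0.013 [[277.0, 232.0], [279.0, 265.0], [362.0, 232.0], [360.0, 265.0]]
0.022 [[279.0, 226.0], [281.0, 258.0], [360.0, 226.0], [358.0, 258.0]]
```

View pics/w5c.png

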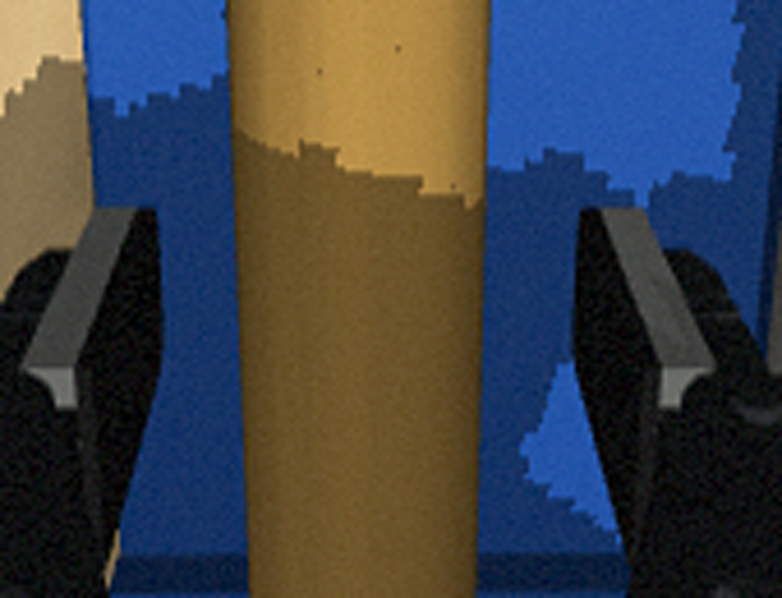

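```bash
python3 -m pendant '0.0013 0 0 0 0.05; 0.0025 0 0 0 0.05; 0.0025 0 0 0 0.05'; python3 -m pendant '0 0 0 0 0.044; 0 0 0 0 0.038; 0 0 0 0 0.034;0 0 0 0 0.031; 0 0 0 0 0.02; 0 0 0 0 0.02; 0 0 0 0 0.02'
```

```text
clock: 6.02
eef_pos: [0.5767, -0.2356, 0.0261]
ee_rot: [-1.347, 1.114, 1.348]
contact_force: [-0.4, -0.3, 0.5]
grip_width: 0.0499
clock: 6.9
eef_pos: [0.5775, -0.2356, 0.0267]
ee_rot: [-1.348, 1.112, 1.346]
contact_force: [3.7, 1.1, 2.4]
grip_width: 0.0278
```

Run:
```python
from h import *
p,Rm=tool();print(p)
c=optics.get_calibration("wrist");im=optics.get_image("wrist")[:,:,::-1].copy()
cv2.imwrite("pics/w6.png",im);cv2.imwrite("pics/w6c.png",cv2.resize(im[170:340,210:430],(770,595),interpolation=cv2.INTER_CUBIC))
```

```text
[ 0.57745005 -0.23560604  0.02672176]
```

View pics/w6c.png

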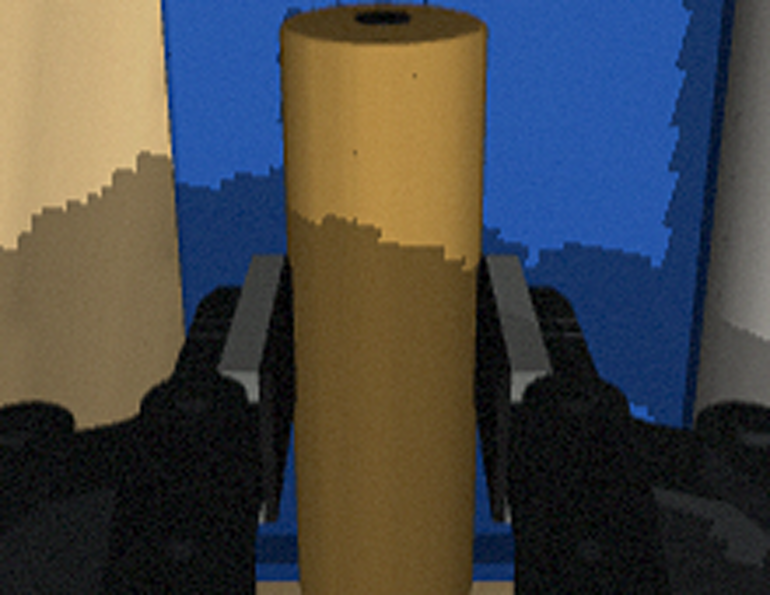

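```bash
python3 -m pendant '0 0 0 0 0.04; 0 0 0 0 0.04; 0.0015 0 0 0 0.04; 0.003 0 0 0 0.04; 0.003 0 0 0 0.04'; python3 -m pendant '0 0 0 0 0.034; 0 0 0 0 0.031; 0 0 0 0 0.02; 0 0 0 0 0.02; 0 0 0 0 0.02'
```

```text
clock: 7.58
eef_pos: [0.5765, -0.2356, 0.0229]
ee_rot: [-1.347, 1.114, 1.348]
contact_force: [0.0, -0.3, -0.5]
grip_width: 0.0397
clock: 8.2
eef_pos: [0.5775, -0.2356, 0.0237]
ee_rot: [-1.348, 1.112, 1.346]
contact_force: [2.9, 2.1, 2.5]
grip_width: 0.0275
```

```bash
python3 -m pendant '-0.003 0 0 0 0.02; -0.008 0 0 0 0.02; -0.018 0 0 0 0.02; -0.035 0 0 0 0.02; -0.06 0 0 0 0.02; -0.09 0 0 0 0.02;-0.12 0 0 0 0.02;-0.12 0 0 0 0.02;-0.12 0 0 0 0.02'
python3 - <<'E'
from h import *
p,Rm=tool();print(p)
im=optics.get_image("wrist")[:,:,::-1].copy()
cv2.imwrite("pics/w7.png",im)
E
```

```text
clock: 9.32
eef_pos: [0.5764, -0.2355, 0.1425]
ee_rot: [-1.347, 1.114, 1.348]
contact_force: [-0.2, 0.7, -5.1]
grip_width: 0.0279
[ 0.57638887 -0.23549564  0.14254246]
```

View pics/w7.png

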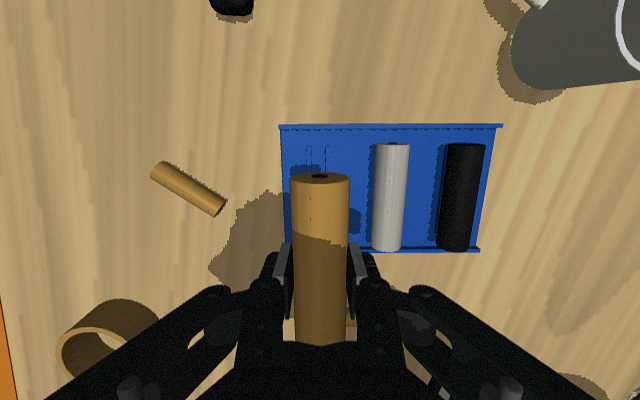

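The pin is held level, with its rear end at (320,176), and the other two pins haven't moved. I'm carrying it over to the jig, staying above the dial.

```bash
python3 -m pendant '-0.03 0 0.01 0 0.02; -0.06 -0.001 0.035 0.005 0.02; -0.09 -0.003 0.07 0.01 0.02; -0.115 -0.005 0.11 0.015 0.02; -0.118 -0.008 0.155 0.02 0.02; -0.118 -0.01 0.2 0.03 0.02; -0.118 -0.013 0.245 0.035 0.02; -0.118 -0.015 0.29 0.045 0.02; -0.118 -0.018 0.335 0.05 0.02; -0.118 -0.02 0.375 0.06 0.02; -0.118 -0.022 0.4 0.063 0.02; -0.118 -0.0225 0.418 0.063 0.02; -0.118 -0.0225 0.418 0.063 0.02; -0.118 -0.0225 0.418 0.063 0.02'
python3 - <<'E'
from h import *;import pickle
p,Rm=tool();print(p,Rm.round(3).tolist());c=optics.get_calibration("wrist")
im=optics.get_image("wrist")[:,:,::-1].copy()
cv2.imwrite("pics/j1.png",im);pickle.dump((c,p,Rm),open("j1.pkl","wb"))
E
```

```text
clock: 11.12
eef_pos: [0.5201, 0.1785, 0.2607]
ee_rot: [-1.302, 1.148, 1.302]
contact_force: [1.1, 0.4, -5.2]
grip_width: 0.0278
[0.52009887 0.17853741 0.26074838] [[-0.001, -0.992, -0.126], [-0.001, -0.126, 0.992], [-1.0, 0.001, -0.001]]
```

View pics/j1.png

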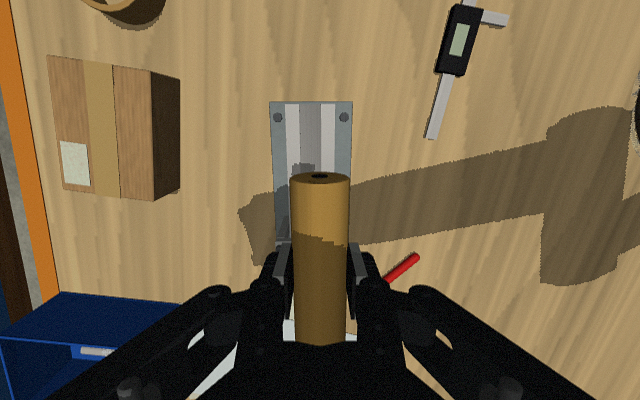

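Run:
```python
from h import *
im=cv2.imread("pics/j1.png")
cv2.imwrite("pics/j1c.png",cv2.resize(im[90:190,255:370],(690,600),interpolation=cv2.INTER_CUBIC))
im=cv2.imread("pics/top0.png")
cv2.imwrite("pics/jt.png",cv2.resize(im[180:250,145:280],(810,420)[:2],interpolation=cv2.INTER_CUBIC)[:,:800])
```

```text
(no output)
```

View pics/j1c.png

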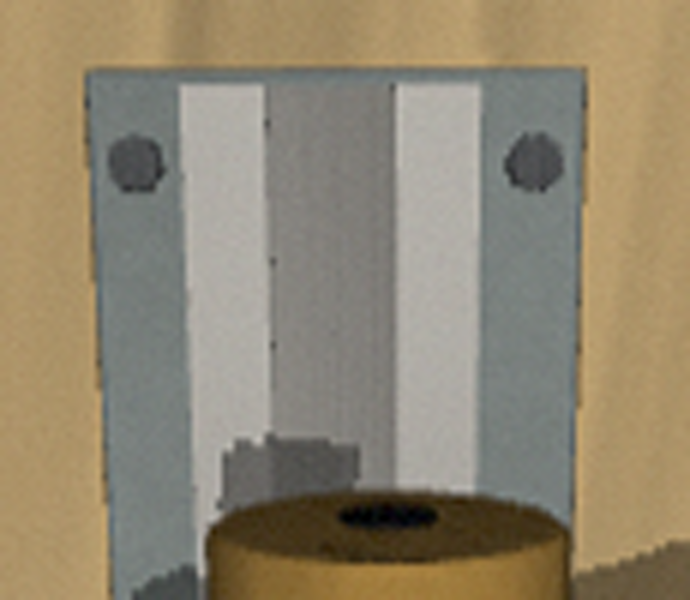

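View pics/jt.png

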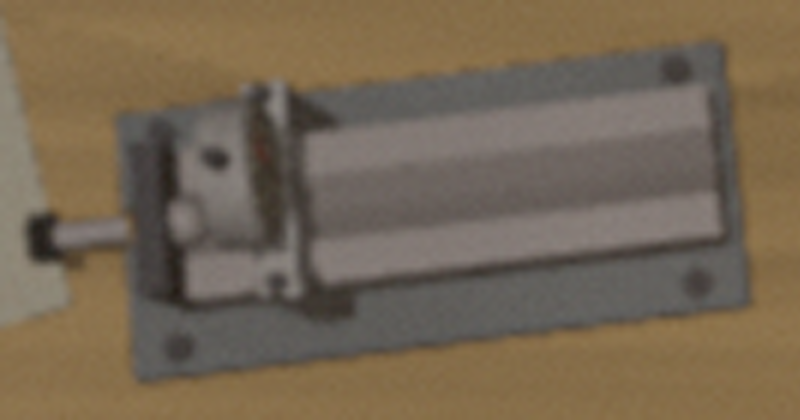

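Run:
```python
from h import *;import pickle
c,p,Rm=pickle.load(open("j1.pkl","rb"));ct=optics.get_calibration("top")
w=lambda q:(255+(q[0]-2.5)/6,90+(q[1]-2.5)/6); t=lambda q:(145+(q[0]-2.5)/6,180+(q[1]-2.5)/6)
L,Rr=tri([(c,w((178,84))),(ct,t((707,85)))]),tri([(c,w((483,84))),(ct,t((722,238)))])
print("corners",L[0].round(4),R and Rr[0].round(4),L[1][0],Rr[1][0],"width",np.linalg.norm(L[0]-Rr[0]))
f=lambda q,z=.047:plane(c,w(q),z)
A=(f((178,84))+f((483,84)))/2; A2=(f((265,84))+f((396,84)))/2
B=(f((192,440))+f((477.5,440)))/2; B2=(f((270.5,440))+f((394,440)))/2
print("widths",np.linalg.norm(f((178,84))-f((483,84))),np.linalg.norm(f((265,84))-f((396,84))))
print(A,B,A2,B2)
for a,b in((A,B),(A2,B2)):
    print(np.degrees(np.arctan2(*(b-a)[[1,0]])))
# base plate edges (z=.012)
l1,l2=f((90,72),.012),f((112,560),.012);r1,r2=f((583,70),.012),f((574,480),.012)
for a,b in((l1,l2),(r1,r2)):print('base',np.degrees(np.arctan2(*(b-a)[[1,0]])),a,b)
print("base w",np.linalg.norm(l1-r1))
g=lambda q,z:plane(ct,t(q),z)
for a,b,z in(((707,85),(305,133),.047),((722,238),(320,284),.047),((720,43),(120,113),.012),((748,305),(138,380),.012)):
    d=g(b,z)-g(a,z);print('top',np.degrees(np.arctan2(d[1],d[0])),g(a,z),g(b,z))
print('toolz',np.degrees(np.arctan2(Rm[1,2],Rm[0,2])))
# pin rear end
q=w((388,495));print('pin rear top in tool',)
for x in (-.006-.015,):
    o,d=ray(c,q);o=Rm.T@(o-p);d=Rm.T@d;print(o+d*(x-o[0])/d[0])
```

```text
corners [0.5725 0.0937 0.0481] [0.5123 0.0863 0.0445] 0.000165888408525842 0.0005414208484608672 width 0.060725231422827465
widths 0.06044197555601108 0.025960323624343452
[0.54278313 0.08980621 0.047     ] [0.53382033 0.15990612 0.047     ] [0.54278606 0.08980658 0.047     ] [0.53434562 0.15997193 0.047     ]
97.28616962687046
96.8593528035587
base 96.88330728446329 [0.59620323 0.09253026 0.012     ] [0.5831974  0.20026782 0.012     ]
base 97.76717335255394 [0.48995322 0.07877572 0.012     ] [0.47780477 0.16784099 0.012     ]
base w 0.10713660791354462
top 97.2197085657135 [0.57252003 0.09386182 0.047     ] [0.55244052 0.25236899 0.047     ]
top 96.91218939678465 [0.51161032 0.08640064 0.047     ] [0.49254932 0.24363175 0.047     ]
top 97.06796466108031 [0.59621224 0.09344255 0.012     ] [0.5659634  0.33740683 0.012     ]
top 97.38760397269371 [0.48901334 0.07947858 0.012     ] [0.45732093 0.3239107  0.012     ]
toolz 97.21705300164075
pin rear top in tool
[-0.021      -0.000147   -0.05313112]
```

```bash
python3 -m pendant '0.01 -0.004 -0.01 0 0.02; 0.03 -0.008 -0.018 0 0.02; 0.06 -0.0114 -0.0238 0 0.02; 0.09 -0.0114 -0.0238 0 0.02; 0.12 -0.0114 -0.0238 0 0.02; 0.145 -0.0114 -0.0238 0 0.02; 0.165 -0.0114 -0.0238 0 0.02; 0.175 -0.0114 -0.0238 0 0.02; 0.18 -0.0114 -0.0238 0 0.02; 0.18 -0.0114 -0.0238 0 0.02; 0.18 -0.0114 -0.0238 0 0.02'
python3 - <<'E'
from h import *;import pickle
p,Rm=tool();print(p,Rm.round(3).tolist());c=optics.get_calibration("wrist")
im=optics.get_image("wrist")[:,:,::-1].copy()
cv2.imwrite("pics/j2.png",im);pickle.dump((c,p,Rm),open("j2.pkl","wb"))
cv2.imwrite("pics/j2c.png",cv2.resize(im[30:330,180:460],(560,600),interpolation=cv2.INTER_CUBIC))
print('rear groove px',[proj(c,[x,y,.047]).round(1).tolist() for x,y in((.5725,.0937),(.5130,.0862),(.5428,.0898),(.5352,.1492))])
E
```

```text
clock: 12.55
eef_pos: [0.535, 0.157, 0.082]
ee_rot: [-1.302, 1.146, 1.301]
contact_force: [-0.3, -0.2, -4.7]
grip_width: 0.028
[0.53500369 0.15704586 0.0820238 ] [[0.001, -0.992, -0.126], [0.0, -0.126, 0.992], [-1.0, -0.001, 0.0]]
rear groove px [[271.3, 131.0], [370.4, 131.0], [320.8, 130.8], [320.8, 223.3]]
```

View pics/j2c.png

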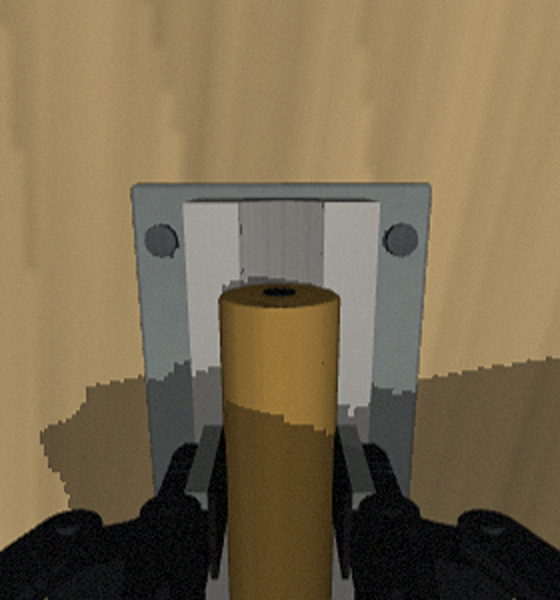

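```bash
python3 -m pendant '0.008 0.0008 0 0 0.02; 0.015 0.0008 0 0 0.02; 0.021 0.0008 0 0 0.02; 0.025 0.0008 0 0 0.02; 0.028 0.0008 0 0 0.02; 0.028 0.0008 0 0 0.02; 0.028 0.0008 0 0 0.02'
```

```text
clock: 13.48
eef_pos: [0.5338, 0.1569, 0.0534]
ee_rot: [-1.302, 1.146, 1.301]
contact_force: [-0.3, 0.6, -5.0]
grip_width: 0.0279
```

```bash
python3 -m pendant '0.001 0 0 0 0.02; 0.002 0 0 0 0.02; 0.002 0 0 0 0.02';python3 -m pendant '0.0005 0 0 0 0.02; 0.001 0 0 0 0.02; 0.001 0 0 0 0.02'
```

```text
clock: 13.85
eef_pos: [0.5336, 0.1568, 0.0511]
ee_rot: [-1.302, 1.147, 1.302]
contact_force: [-0.2, 0.8, -6.0]
grip_width: 0.0279
clock: 14.22
eef_pos: [0.5339, 0.1569, 0.0503]
ee_rot: [-1.302, 1.146, 1.301]
contact_force: [1.1, 0.3, -5.0]
grip_width: 0.0272
```

```bash
python3 -m pendant '0.0005 0 0 0 0.02; 0.0005 0 0 0 0.02; 0.0005 0 0 0 0.02';python3 -m pendant '0.0005 0 0 0 0.02; 0.0005 0 0 0 0.02; 0.0005 0 0 0 0.02'
```

```text
clock: 14.6
eef_pos: [0.5341, 0.157, 0.05]
ee_rot: [-1.302, 1.146, 1.301]
contact_force: [2.0, 0.0, -2.6]
grip_width: 0.0275
clock: 14.98
eef_pos: [0.5344, 0.157, 0.0498]
ee_rot: [-1.302, 1.145, 1.301]
contact_force: [3.5, 0.4, 0.9]
grip_width: 0.0276
```

```bash
python3 -m pendant '0.0003 -0.0005 0 0 0.02; 0.0003 -0.001 0 0 0.02; 0.0003 -0.001 0 0 0.02'
```

```text
clock: 15.35
eef_pos: [0.5345, 0.157, 0.0496]
ee_rot: [-1.302, 1.146, 1.302]
contact_force: [-0.2, 0.3, 5.5]
grip_width: 0.0281
```

```bash
python3 -m pendant '-0.0003 0 0 0 0.03; -0.0003 0 0 0 0.034; -0.0003 0 0 0 0.04; -0.0003 0 0 0 0.045;  -0.0003 0 0 0 0.045'
python3 - <<'E'
from h import *;import pickle
p,Rm=tool();print(p,Rm.round(3).tolist());c=optics.get_calibration("wrist")
im=optics.get_image("wrist")[:,:,::-1].copy()
cv2.imwrite("pics/j3.png",im);pickle.dump((c,p,Rm),open("j3.pkl","wb"))
cv2.imwrite("pics/j3c.png",cv2.resize(im[30:330,180:460],(560,600),interpolation=cv2.INTER_CUBIC))
E
```

```text
clock: 15.98
eef_pos: [0.5345, 0.157, 0.0491]
ee_rot: [-1.302, 1.147, 1.302]
contact_force: [0.6, -0.1, 0.4]
grip_width: 0.0451
[0.53450068 0.15696019 0.04908788] [[-0.0, -0.992, -0.126], [-0.0, -0.126, 0.992], [-1.0, 0.0, -0.0]]
```

View pics/j3c.png

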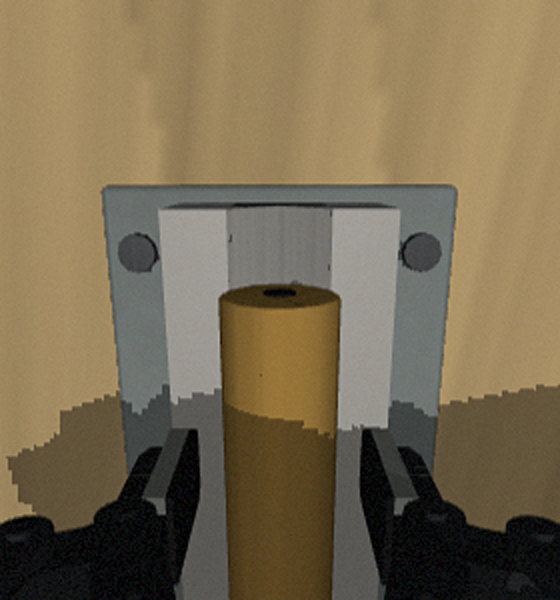

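The pin lies released in the groove with its rear end at about (320,174). I'm rising, moving back behind it and closing the fingers.

```bash
python3 -m pendant '-0.004 0 0 0 0.045; -0.012 0 0 0 0.045; -0.025 0 0 0 0.045; -0.04 0 0 0 0.045; -0.055 0 0 0 0.045; -0.055 0 -0.02 0 0.03; -0.055 0 -0.045 0 0.01; -0.055 0 -0.07 0 0; -0.055 0 -0.08 0 0; -0.055 0 -0.08 0 0; -0.055 0 -0.08 0 0;-0.055 0 -0.08 0 0'
python3 - <<'E'
from h import *;import pickle
p,Rm=tool();print(p,Rm.round(3).tolist());c=optics.get_calibration("wrist")
im=optics.get_image("wrist")[:,:,::-1].copy()
cv2.imwrite("pics/j4.png",im);pickle.dump((c,p,Rm),open("j4.pkl","wb"))
t=optics.get_image("top")[:,:,::-1].copy();cv2.imwrite("pics/t4.png",t);cv2.imwrite("pics/t4c.png",cv2.resize(t[160:260,130:300],(765,450),interpolation=cv2.INTER_CUBIC))
for x in (0,.003,.006,.01,.015,.022): print(x,[proj(c,p+Rm@np.array([x,y,z])).round(0).tolist() for y in(0,) for z in(-.011,.011)])
E
```

```text
clock: 17.52
eef_pos: [0.5447, 0.0783, 0.1042]
ee_rot: [-1.302, 1.146, 1.302]
contact_force: [0.6, -0.3, -0.2]
grip_width: 0.0001
[0.54466723 0.07825641 0.10418306] [[-0.0, -0.992, -0.127], [0.0, -0.127, 0.992], [-1.0, 0.0, 0.0]]
0 [[320.0, 241.0], [320.0, 277.0]]
0.003 [[320.0, 239.0], [320.0, 274.0]]
0.006 [[320.0, 237.0], [320.0, 271.0]]
0.01 [[320.0, 234.0], [320.0, 268.0]]
0.015 [[320.0, 231.0], [320.0, 263.0]]
0.022 [[320.0, 226.0], [320.0, 258.0]]
```

View pics/j4.png

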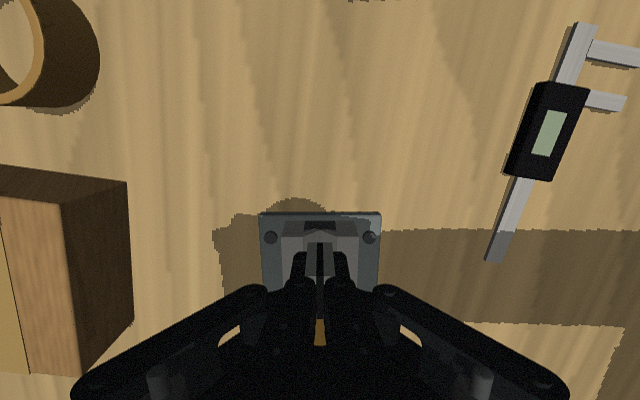

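View pics/t4c.png

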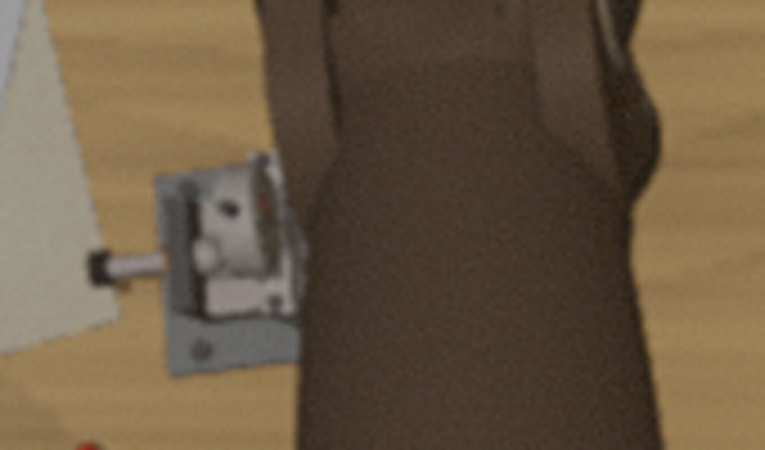

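Run:
```python
import cv2
im=cv2.imread("pics/j4.png");cv2.imwrite("pics/j4c.png",cv2.resize(im[200:350,240:400],(640,600),interpolation=cv2.INTER_CUBIC))
```

```text
(no output)
```

View pics/j4c.png

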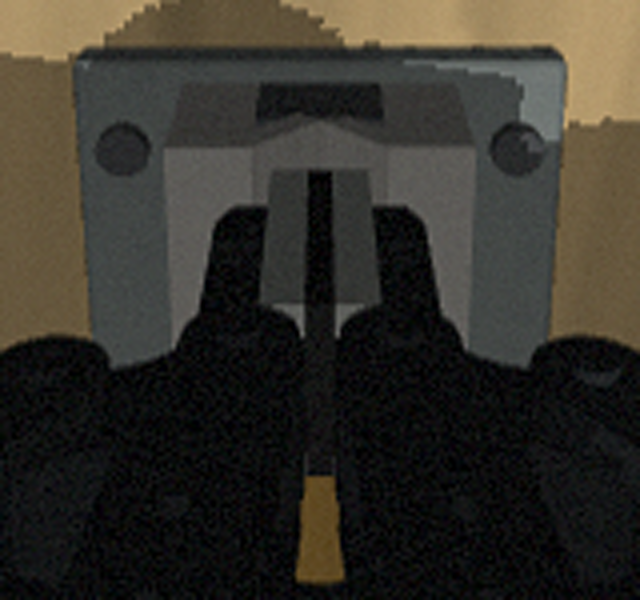

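```bash
python3 -m pendant '0.012 0 0 0 0; 0.028 0 0 0 0; 0.04 0 0 0 0; 0.047 0 0 0 0; 0.0505 0 0 0 0; 0.0505 0 0 0 0; 0.0505 0 0 0 0'; python3 -m pendant '0 0 0.0025 0 0; 0 0 0.005 0 0; 0 0 0.007 0 0; 0 0 0.009 0 0; 0 0 0.010 0 0; 0 0 0.011 0 0;0 0 0.012 0 0; 0 0 0.013 0 0; 0 0 0.014 0 0; 0 0 0.015 0 0; 0 0 0.016 0 0; 0 0 0.017 0 0; 0 0 0.018 0 0; 0 0 0.019 0 0; 0 0 0.02 0 0'
```

```text
clock: 18.5
eef_pos: [0.5451, 0.0777, 0.0541]
ee_rot: [-1.302, 1.146, 1.301]
contact_force: [0.3, 0.3, 0.4]
grip_width: 0.0002
clock: 20.38
eef_pos: [0.5422, 0.0975, 0.0537]
ee_rot: [-1.302, 1.147, 1.302]
contact_force: [-0.2, 0.6, -0.7]
grip_width: -0.0004
```

Run:
```python
from h import *
im=optics.get_image("wrist")[:,:,::-1].copy();cv2.imwrite("pics/j5.png",cv2.resize(im[180:350,220:420],(706,600),interpolation=cv2.INTER_CUBIC))
```

```text
(no output)
```

View pics/j5.png

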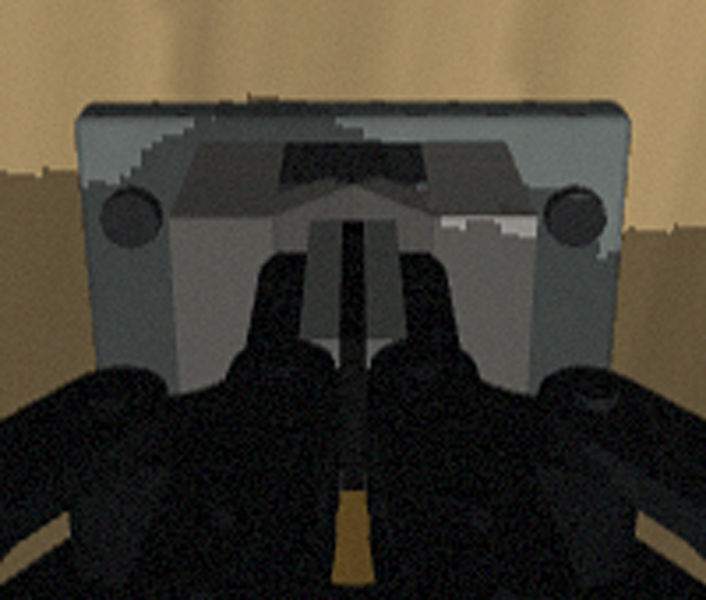

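```bash
python3 -m pendant '0 0 0.001 0 0; 0 0 0.002 0 0; 0 0 0.003 0 0; 0 0 0.004 0 0; 0 0 0.005 0 0; 0 0 0.006 0 0'
```

```text
clock: 21.18
eef_pos: [0.5415, 0.1034, 0.0537]
ee_rot: [-1.302, 1.147, 1.302]
contact_force: [0.5, -2.7, 1.2]
grip_width: -0.0001
```

```bash
python3 -m pendant '0 0 0.0012 0 0; 0 0 0.0024 0 0; 0 0 0.0036 0 0; 0 0 0.0048 0 0; 0 0 0.006 0 0; 0 0 0.0072 0 0; 0 0 0.0084 0 0; 0 0 0.0096 0 0; 0 0 0.0108 0 0; 0 0 0.012 0 0; 0 0 0.0132 0 0; 0 0 0.0144 0 0; 0 0 0.0156 0 0; 0 0 0.0168 0 0; 0 0 0.018 0 0; 0 0 0.0192 0 0; 0 0 0.0204 0 0; 0 0 0.0216 0 0; 0 0 0.0228 0 0; 0 0 0.024 0 0'
```

```text
clock: 23.68
eef_pos: [0.5384, 0.1273, 0.0537]
ee_rot: [-1.302, 1.147, 1.302]
contact_force: [-1.5, -3.5, 0.9]
grip_width: -0.0
```

```bash
python3 -m pendant '0 0 0.0012 0 0; 0 0 0.0024 0 0; 0 0 0.0036 0 0; 0 0 0.0048 0 0; 0 0 0.006 0 0; 0 0 0.0072 0 0; 0 0 0.0084 0 0; 0 0 0.0096 0 0; 0 0 0.0108 0 0; 0 0 0.012 0 0; 0 0 0.0132 0 0; 0 0 0.0144 0 0; 0 0 0.0156 0 0; 0 0 0.0168 0 0; 0 0 0.018 0 0; 0 0 0.0192 0 0; 0 0 0.0204 0 0; 0 0 0.0216 0 0'
```

```text
clock: 25.92
eef_pos: [0.5357, 0.1477, 0.0537]
ee_rot: [-1.303, 1.149, 1.3]
contact_force: [0.0, -7.8, 2.2]
grip_width: -0.0
```

```bash
python3 -m pendant '0 0 0.0008 0 0; 0 0 0.0016 0 0; 0 0 0.0024 0 0; 0 0 0.0032 0 0; 0 0 0.004 0 0; 0 0 0.0048 0 0'; python3 -m pendant '0 0 0.0006 0 0; 0 0 0.0012 0 0; 0 0 0.0018 0 0; 0 0 0.0024 0 0; 0 0 0.003 0 0; 0 0 0.0036 0 0'
python3 - <<'E'
from h import *
im=optics.get_image("scene")[:,:,::-1].copy();cv2.imwrite("pics/s6.png",cv2.resize(im[190:290,330:470],(784,560),interpolation=cv2.INTER_CUBIC))
im=optics.get_image("top")[:,:,::-1].copy();cv2.imwrite("pics/t6.png",cv2.resize(im[170:260,140:280],(784,504),interpolation=cv2.INTER_CUBIC))
E
```

```text
clock: 26.68
eef_pos: [0.5351, 0.1525, 0.0537]
ee_rot: [-1.303, 1.149, 1.3]
contact_force: [-0.1, -7.7, 1.9]
grip_width: -0.0001
clock: 27.42
eef_pos: [0.5347, 0.156, 0.0537]
ee_rot: [-1.303, 1.149, 1.3]
contact_force: [-0.6, -7.0, 2.6]
grip_width: -0.0
```

View pics/s6.png

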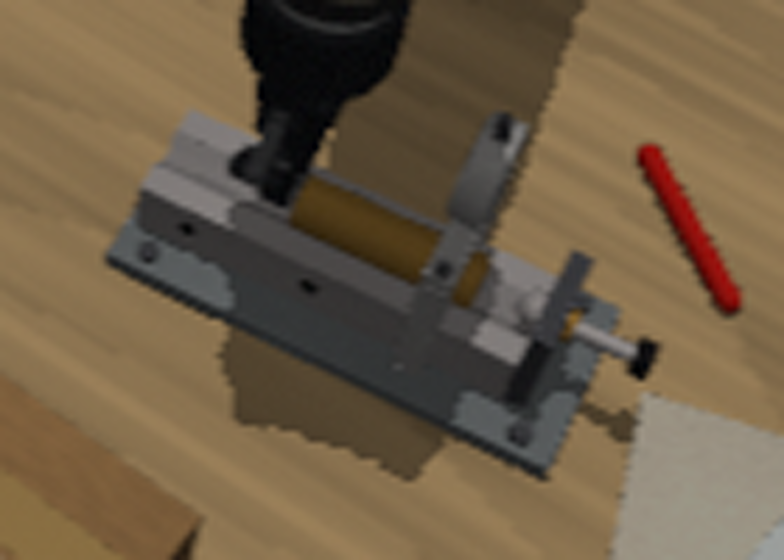

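View pics/t6.png

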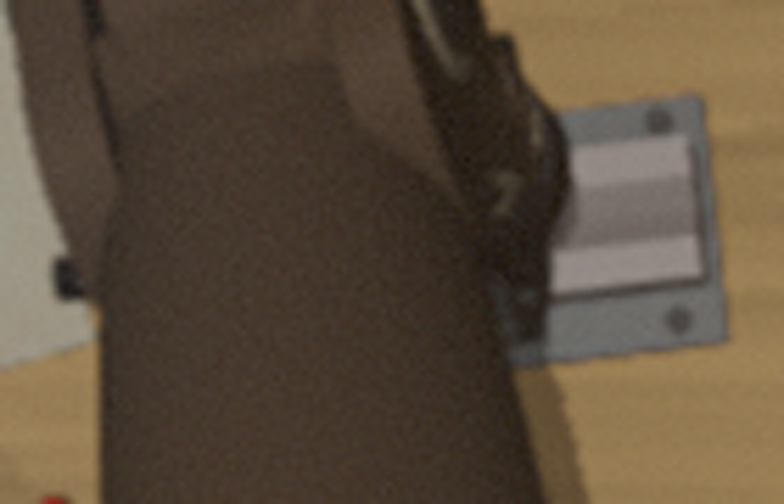

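The scene view shows the pin past the bridge, with its front at about (485,290) in the crop. The button is at about (530,300), still some 15 mm ahead. I'm going on slowly, in short calls.

```bash
python3 -m pendant '0 0 0.0008 0 0; 0 0 0.0016 0 0; 0 0 0.0024 0 0; 0 0 0.0032 0 0; 0 0 0.004 0 0; 0 0 0.0048 0 0'
```

```text
clock: 28.28
eef_pos: [0.5341, 0.1608, 0.0537]
ee_rot: [-1.303, 1.149, 1.3]
contact_force: [-0.1, -8.0, 1.5]
grip_width: 0.0
```

```bash
python3 -m pendant '0 0 0.0006 0 0; 0 0 0.0012 0 0; 0 0 0.0018 0 0; 0 0 0.0024 0 0'
```

```text
clock: 28.78
eef_pos: [0.5337, 0.1631, 0.0537]
ee_rot: [-1.303, 1.149, 1.3]
contact_force: [-0.2, -8.4, 3.2]
grip_width: -0.0
```

```bash
python3 -m pendant '0 0 0.0005 0 0; 0 0 0.001 0 0; 0 0 0.0015 0 0; 0 0 0.002 0 0'
```

```text
clock: 29.28
eef_pos: [0.5335, 0.1651, 0.0537]
ee_rot: [-1.303, 1.149, 1.3]
contact_force: [-0.9, -7.5, 2.0]
grip_width: -0.0001
```

```bash
python3 -m pendant '0 0 0.0005 0 0; 0 0 0.001 0 0; 0 0 0.0015 0 0'
```

```text
clock: 29.65
eef_pos: [0.5333, 0.1666, 0.0537]
ee_rot: [-1.303, 1.149, 1.3]
contact_force: [-0.4, -7.6, 1.5]
grip_width: 0.0001
```

```bash
python3 -m pendant '0 0 0.0005 0 0; 0 0 0.001 0 0; 0 0 0.0015 0 0'
```

```text
clock: 30.02
eef_pos: [0.5331, 0.1681, 0.0537]
ee_rot: [-1.303, 1.149, 1.3]
contact_force: [-1.0, -8.5, 2.0]
grip_width: -0.0003
```

```bash
python3 -m pendant '0 0 0.0005 0 0; 0 0 0.001 0 0; 0 0 0.0015 0 0'
python3 - <<'E'
from h import *
im=optics.get_image("scene")[:,:,::-1].copy();cv2.imwrite("pics/s7.png",cv2.resize(im[215:285,390:480],(770,600),interpolation=cv2.INTER_CUBIC))
E
```

```text
clock: 30.4
eef_pos: [0.5329, 0.1696, 0.0537]
ee_rot: [-1.303, 1.149, 1.3]
contact_force: [-0.3, -8.4, 2.4]
grip_width: -0.0
```

View pics/s7.png

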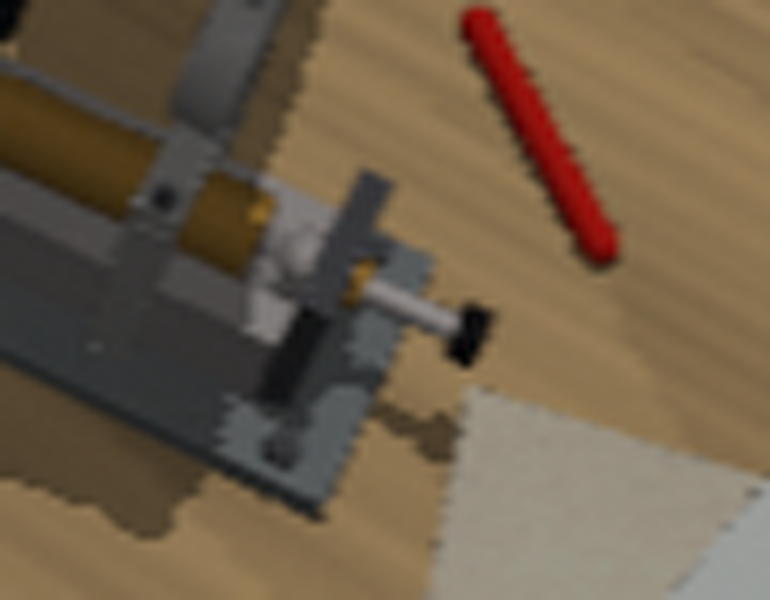

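Pin front is now at about (262,245) in the crop and the button's face at about (280,245), so a few mm are left.

```bash
python3 -m pendant '0 0 0.0005 0 0; 0 0 0.001 0 0; 0 0 0.0013 0 0'
```

```text
clock: 30.82
eef_pos: [0.5327, 0.1709, 0.0537]
ee_rot: [-1.303, 1.149, 1.3]
contact_force: [-0.7, -7.7, 2.3]
grip_width: -0.0
```

```bash
python3 -m pendant '0 0 0.0004 0 0; 0 0 0.0008 0 0; 0 0 0.0012 0 0'
```

```text
clock: 31.2
eef_pos: [0.5326, 0.1721, 0.0537]
ee_rot: [-1.303, 1.149, 1.3]
contact_force: [-0.8, -8.3, 2.6]
grip_width: 0.0001
```

```bash
python3 -m pendant '0 0 0.0004 0 0; 0 0 0.0008 0 0; 0 0 0.0012 0 0'
```

```text
clock: 31.58
eef_pos: [0.5324, 0.1733, 0.0537]
ee_rot: [-1.303, 1.149, 1.3]
contact_force: [-1.2, -7.2, 1.6]
grip_width: 0.0002
```

```bash
python3 -m pendant '0 0 0.0004 0 0; 0 0 0.0008 0 0; 0 0 0.0012 0 0'
```

```text
clock: 31.95
eef_pos: [0.5323, 0.1745, 0.0537]
ee_rot: [-1.303, 1.149, 1.3]
contact_force: [-0.6, -8.8, 2.3]
grip_width: -0.0002
```

```bash
python3 -m pendant '0 0 0.0004 0 0; 0 0 0.0008 0 0; 0 0 0.0012 0 0'
```

```text
clock: 32.33
eef_pos: [0.5321, 0.1756, 0.0537]
ee_rot: [-1.303, 1.149, 1.3]
contact_force: [-0.9, -9.6, 1.6]
grip_width: 0.0002
```

```bash
python3 -m pendant '0 0 0.0003 0 0; 0 0 0.0005 0 0'
```

```text
clock: 32.58
eef_pos: [0.5321, 0.1756, 0.0537]
ee_rot: [-1.304, 1.15, 1.299]
contact_force: [-0.4, -10.8, 2.7]
grip_width: -0.0
```

```bash
python3 -m pendant '0 0 0.0003 0 0; 0 0 0.0003 0 0'
```

```text
clock: 32.83
eef_pos: [0.5321, 0.1757, 0.0537]
ee_rot: [-1.304, 1.15, 1.299]
contact_force: [-1.0, -10.7, 3.4]
grip_width: 0.0001
```

```bash
python3 -m pendant '0 0 0.0004 0 0; 0 0 0.0004 0 0'
```

```text
clock: 33.08
eef_pos: [0.5321, 0.1758, 0.0537]
ee_rot: [-1.304, 1.151, 1.299]
contact_force: [-0.1, -12.6, 2.4]
grip_width: -0.0002
```

The pin has stalled: 1.2 mm more command gave 0.2 mm of travel, and force rose from about 8 to 12.6 N, so roughly 4 to 5 N on the stop. I'm backing straight off, then going up.

```bash
python3 -m pendant '0 0 -0.001 0 0; 0 0 -0.003 0 0; 0 0 -0.007 0 0; 0 0 -0.015 0 0; 0 0 -0.025 0 0; -0.01 0 -0.035 0 0; -0.03 0 -0.045 0 0; -0.06 0 -0.06 0 0; -0.1 0 -0.09 0 0; -0.14 0 -0.13 0 0; -0.15 0 -0.17 0 0; -0.15 0 -0.21 0 0; -0.15 0 -0.21 0 0; -0.15 0 -0.21 0 0'
python3 - <<'E'
from h import *
im=optics.get_image("scene")[:,:,::-1].copy();cv2.imwrite("pics/s8f.png",im);cv2.imwrite("pics/s8.png",cv2.resize(im[195:285,340:480],(784,504),interpolation=cv2.INTER_CUBIC))
im=optics.get_image("top")[:,:,::-1].copy();cv2.imwrite("pics/t8f.png",im);cv2.imwrite("pics/t8.png",cv2.resize(im[180:250,145:280],(800,415),interpolation=cv2.INTER_CUBIC))
E
```

```text
clock: 34.83
eef_pos: [0.5583, -0.0307, 0.204]
ee_rot: [-1.301, 1.147, 1.301]
contact_force: [-0.1, -0.3, -0.1]
grip_width: -0.0007
```

View pics/s8.png

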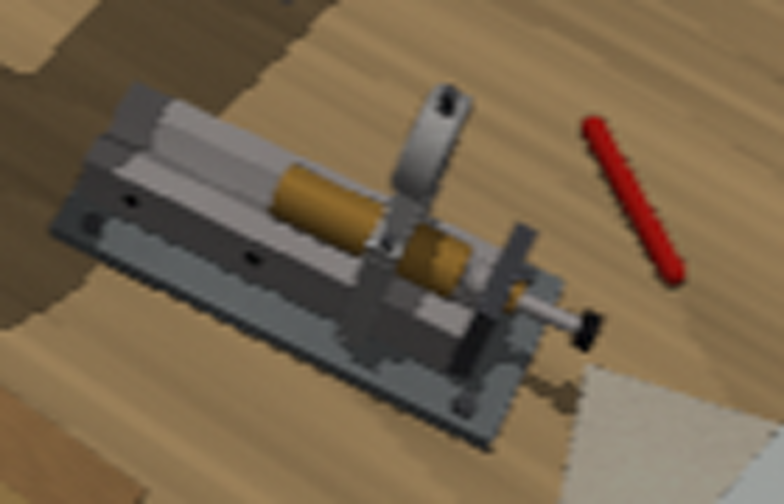

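View pics/t8.png

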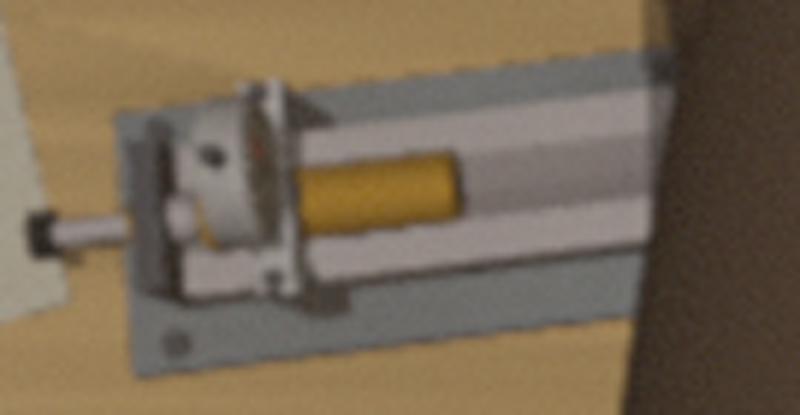

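View pics/t8f.png

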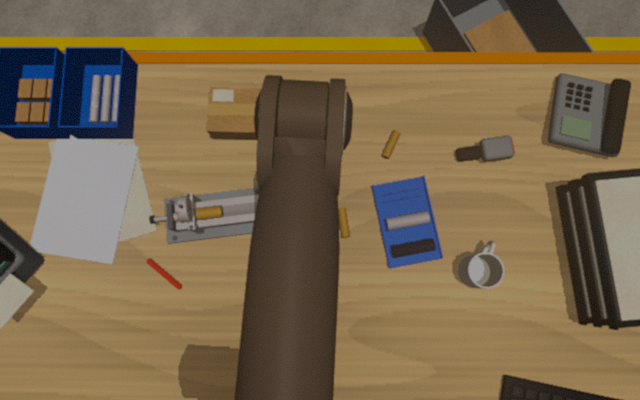

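Run:
```python
from h import *
from bench import finish_job
c=optics.get_calibration("top")
q=plane(c,(145+458/5.926,180+185/5.926),.065);print("rear end",q,"expected",.5321-.126*.011,.1757+.0109)
s=arm.read_state();print(s["contact_force"].round(1),s["clock"])
print(finish_job())
```

```text
rear end [0.52755053 0.18396909 0.065     ] expected 0.530714 0.1866
[-1.   0.3  0.4] 34.925
the job is handed in; nothing more can be done
None
```

I took the 100 mm brass pin from the blue tray and laid it in the V-groove, in front of the gauge. I let go of it there, then pushed its rear end with closed fingers, under the gauge tip and on to the stop button. The job was handed in at 34.9 s, and no verdict came back.

**At the stop:**
- The last approach was at about 3 to 4 mm/s, with the push steady at about 7 to 9 N.
- The pin then stalled: 1.2 mm more command moved it only 0.2 mm. Force rose to 12.6 N in total, which I put at 4 to 5 N on the stop itself.

**After backing away:**
- I drew the fingers straight back off the pin's rear end before lifting clear, and the wrist force read about zero.
- The top and scene views show the pin under the gauge, with its front at the button.
- The parts I could see on the bench looked unmoved. The arm hid the caliper and part of the carton and tape roll in the last top view.

**Checks that disagreed:**
- **Fingertips:** in the pictures they stood level with the TCP at the grasp, not 22 mm ahead as the text says. I set the heights from the pictures and force readings, and nothing was struck.
- **Grip width:** it read about 28 mm on the 30 mm pin.
- **Pin position before the push:** the pin's rear end was about 8 mm further along than I first estimated. Its middle was at about 72 to 75 mm from the open end, still within the 50 to 85 mm asked.
- **Final position:** the top-view estimate of the pin's rear end is about 3 to 4 mm off the pushed position, roughly 3 mm of it across the groove. That is within what that camera can resolve (about 2.4 mm per pixel) and its calibration.

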